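# Show the bench camera which block goes where

### The job

Teach the bench camera the next pick and place without handling any wood: point down at the loose block that matches the two on the pallet runner, with the fingertips just above the middle of its top (no more than about 4 cm off it) but not touching, and hold still there for two seconds; then point the same way at the empty place on the runner, just above the middle between its two bare dowel pins, for two seconds. Then press the push button on the grey box fully down with the fingertips to store it, let it come back up and draw clear. Do not touch any block or the runner, do not bring the fingers low over any other block on the way (pass well above them), and leave everything else on the bench where it is.

Things in the scene. Friction and masses are not known exactly. Their poses are not given: they have to be found in the camera images.
- match: the loose pine block that matches the two on the runner: square post 48 x 48 mm, 70 mm tall, standing upright on the bench; origin at the centre of its underside, z up
- short: another loose pine block, too low: 48 x 48 mm, 34 mm tall; origin at the centre of its underside, z up
- slim: another loose pine block, too slim: 30 x 30 mm, 95 mm tall; origin at the centre of its underside, z up
- round: another loose pine block, a round post 48 mm in diameter, 70 mm tall, standing; origin at the centre of its underside, z up
- runner: pallet runner: pine slat 70 mm wide (x) x 310 mm long (y) x 22 mm thick, fixed flat on the bench, with three places for blocks in a row along its length 115 mm apart, the middle one at its centre; two places carry a block, one is empty; origin at the centre of its underside
- fixed_a: one of the two square pine blocks fixed on the runner, 48 x 48 x 70 mm; origin at the centre of its underside, on the slat's top; its top is 92 mm above the bench
- fixed_b: the other square pine block fixed on the runner, 48 x 48 x 70 mm; origin at the centre of its underside, on the slat's top; its top is 92 mm above the bench
- empty_place: the empty place on the runner (any one of the three): two bare upright dowel pins, 8 mm thick and 12 mm high, 24 mm apart along the runner; origin midway between the pins on the slat's top, 22 mm above the bench, z up
- record_box: low grey box fixed on the bench, 100 (x) x 90 (y) x 45 mm high, with a single round aluminium push button in a black housing in the middle of its top; origin at the centre of its underside
- rec_button_top (a point): centre of the top face of the round push button (32 mm in diameter), 67 mm above the bench when released; it is pressed straight down
- rec_button (a joint): how far the push button is pressed: 0 released, 0.006 m fully down; a spring takes about 5 N to push it fully down and brings it back
- jar: bystander: small clear screw jar with a steel lid, 48 mm in diameter, 62 mm tall, standing in the row of loose blocks; origin under its centre
- glue: bystander: white glue bottle, 64 mm in diameter, 170 mm tall, beyond the runner; origin under its centre
- hammer: bystander: hammer lying on the bench behind the grey box, about 260 mm long, 26 mm high; origin under its middle
- screwdriver: bystander: screwdriver lying at the right, about 200 mm long; origin under its middle
- tape: bystander: roll core of cardboard lying flat at the left, 90 mm outer diameter, 24 mm high; origin under its centre
- bracket: bystander: steel angle bracket at the left, 60 x 30 mm foot, 54 mm high; origin under the middle of its foot
- offcut: bystander: pine slat offcut lying in front of the row of loose blocks, at the robot side, 40 x 260 x 20 mm; origin under its centre
Things that resemble listed ones, but are neither listed nor needed, are in the scene too. What is shaped like the short but black is not meant.

How it is judged (in metres and radians):
On the way, in this order (a step that is already met when the one before it is completed fails the run):
1. pointing at the matching loose block: tool point within 22 mm of its axis and 15 to 75 mm above its top, for 1.6 s (horizontal distance between the grasp point and match below 0.022 m and z of the grasp point in the frame of match between 0.085 and 0.145 m), for 1.6 s.
2. pointing at the empty place: tool point within 22 mm of its middle and 25 to 90 mm above the slat, for 1.6 s (horizontal distance between the grasp point and empty_place below 0.022 m and z of the grasp point in the frame of empty_place between 0.025 and 0.09 m), for 1.6 s.
3. push button pressed fully down by the fingers (at least 4.5 mm) (value of joint rec_button above 0.0045 m and contact force between the fingers and rec_button above 0.5 N), for 0.05 s.
At the end, for the whole second after the job is handed in: The push button is back up (under 1.5 mm), the four loose blocks are at rest within 10 mm of where they began and the bystanders within 15 mm (value of joint rec_button below 0.0015 m and distance of each of match, short, slim, round from where it was at the start of the episode below 0.01 m and linear speed of each of match, short, slim, round below 0.02 m/s and distance of each of jar, glue, hammer, screwdriver, tape, bracket, offcut from where it was at the start of the episode below 0.015 m); the robot touches nothing.
It fails at once if the robot touches a block, the runner or its dowel pins (over 0.5 N) (contact force between any of the fingers, the arm and match above 0.5 N or contact force between any of the fingers, the arm and short above 0.5 N or contact force between any of the fingers, the arm and slim above 0.5 N or contact force between any of the fingers, the arm and round above 0.5 N or contact force between any of the fingers, the arm and runner above 0.5 N or contact force between any of the fingers, the arm and fixed_a above 0.5 N or contact force between any of the fingers, the arm and fixed_b above 0.5 N or contact force between any of the fingers, the arm and empty_place above 0.5 N).
It fails at once if a loose block is moved more than 10 mm, lifted or tipped over (distance of any of match, short, slim, round from where it was at the start of the episode above 0.01 m or angle between any of match, short, slim, round's own z axis and vertical above 0.3 rad).
It fails at once if the tool point comes low over another block (within 15 mm of its axis and less than 60 mm above its top) ((horizontal distance between the grasp point and short below 0.015 m and z of the grasp point in the frame of short between 0 and 0.094 m) or (horizontal distance between the grasp point and slim below 0.015 m and z of the grasp point in the frame of slim between 0 and 0.155 m) or (horizontal distance between the grasp point and round below 0.015 m and z of the grasp point in the frame of round between 0 and 0.13 m) or (horizontal distance between the grasp point and fixed_a below 0.015 m and z of the grasp point in the frame of fixed_a between 0 and 0.13 m) or (horizontal distance between the grasp point and fixed_b below 0.015 m and z of the grasp point in the frame of fixed_b between 0 and 0.13 m)).
It fails at once if a bystander is moved more than 15 mm (distance of any of jar, glue, hammer, screwdriver, tape, bracket, offcut from where it was at the start of the episode above 0.015 m).
It also fails if it takes over 58 s, if anything falls off the work surface, if the arm or the gripper's body presses on something with over 40 N, if the wrist force passes 120 N, or if a joint passes its speed limit or range.

### The arm

A 6-joint arm with a two-finger parallel gripper is mounted at the origin on the work surface. World frame = base frame: x ahead of the robot, y to its left, z up, the work surface at z = 0. Lengths are in m, angles in degrees, forces in N, time in s.
With the tool pointing down it reaches from about 0.325 to 1 m from the base axis. Payload 5.1 kg.
Tool frame: the origin (TCP) lies between the finger pads, 19 mm behind the fingertips; this is the grasp point; z points along the fingers, y is the line along which they close (so a half turn about z gives the same grasp; the last joint's range is limited). The gripper opens to 85 mm and grips with 20 to 120 N. Pads are 22 mm wide; open, the fingers measure 114 mm over their backs; the gripper's body (76 mm by 85 mm) begins 54 mm behind the grasp point. The pads swing forward as they close: fully open they stand 13 mm farther back than shut.
Start: joints at [-79.79, 7.093, 94.555, -0, 78.352, -4.733], TCP at [0.168, -0.628, 0.25] pointing down, gripper open.
Joint ranges: [-149.61, 149.61], [-58.7, 133.49], [1.44, 155.28], [-77.14, 257.14], [18.33, 153.61], [-166.67, 166.67]. Speed limits (degrees/s): [147.25, 147.25, 180, 180, 180, 180].

### API

Orientations are given as [roll, pitch, yaw] about the fixed x, y, z axes, in that order (R = Rz(yaw) Ry(pitch) Rx(roll)).
In Python, from station import arm, eyes gives the robot as it stands. Calls block until the motion is done:
- arm.reach(position, orientation): joint-space move of the TCP to a pose.
- arm.move_linear(position, v=0.15, frame=None, until_force=None): straight line of the TCP; frame=None keeps the orientation; v is the mean speed in m/s. With until_force (N) it stops when the force on the tool has changed by that much, and returns True; else False.
- arm.move_j(angles): joint-space move.
- arm.grip(opening): opening from 0.0 (shut) to 1.0 (fully open); the grip force is fixed at half the most; returns when the fingers have stopped.
- arm.sleep(seconds).
- arm.inverse_kinematics(position, orientation): joint angles nearest the present ones, or None.
- arm.sense(): the state.
- eyes.capture(name): name is "scene" or "top" or "wrist"; returns a dict with "color" (384x512x3 uint8, red, green, blue), "fx", "fy", "cx", "cy" (pixels), "k1" (the pictures are not rectified: a ray, as slopes to the right and down, at radius r is drawn at 1 + k1 r^2 times it, then the intrinsics apply), "world_from_camera" (4x4, takes a point from camera to world coordinates); the wrist camera has in their place "tool_from_camera" (4x4, takes a point from camera to tool coordinates, whose origin is the TCP and whose axes are the flange's). Camera axes: x right, y up, looking along -z (the intrinsics and any distortion apply to the point x, -y, -z); pixel columns grow to the right and rows downward; lengths in m; the calibration is good to about 2 mm. A picture is of the moment at which its call begins: read the wrist's pose just before it. There is no depth.
A pose or a line that the arm cannot do raises arm.PlanningError and nothing moves.
- arm.close_job(): hands the job in; it is judged then, once.
The state is a dict: "t": time; "q": joint angles; "joint_vel": joint speeds; "tau": joint torques, N m; "eef_pos": TCP position; "orientation": TCP orientation; "ft_force": force on the tool from outside, world axes, zero at the start; "ft_torque": the same for the moment, N m; "finger_gap": opening from 0.0 (shut) to 1.0 (fully open); "grasp_force": force on a finger pad.
Only numpy, scipy, OpenCV 4.12 (cv2) and the standard library are available. Lean on these libraries where they do the work, as an engineer would, in place of code of your own. Each camera call takes 0.05 s, during which the arm holds its last target. There are 200 camera calls.

## Working session

There is one attempt and no reset: what is moved stays moved. The work goes in short steps, each a Python script; the robot and the scene stay as the last script left them, time stands still between calls to the robot, and variables do not carry over. Pictures are saved under pics/ and viewed, at most 10 in all, crops included, and the job is handed in when it is done.

```bash
mkdir -p pics; python3 - <<'E'
from station import arm, eyes
import cv2,pickle,numpy as np
for n in("scene","top"):
    c=eyes.capture(n); pickle.dump(c,open(n+".pkl","wb"))
    cv2.imwrite(f"pics/{n}.png",cv2.resize(c["color"][:,:,::-1],(800,600),interpolation=cv2.INTER_CUBIC))
    print(n,c["fx"],c["cx"],c["cy"],c["k1"],np.round(c["world_from_camera"],3).tolist())
print(arm.sense()["t"])
E
```

```text
scene 381.45871924261104 260.52797561312366 192.35434678838942 0.01006934249768992 [[-0.449, -0.549, 0.705, 1.239], [0.894, -0.278, 0.352, 0.365], [0.003, 0.789, 0.615, 0.688], [0.0, 0.0, 0.0, 1.0]]
top 408.78706065973046 255.76006247816366 187.312399456879 0.02474004252373967 [[0.028, 0.978, -0.209, 0.305], [-1.0, 0.026, -0.011, 0.016], [-0.005, 0.209, 0.978, 1.159], [0.0, 0.0, 0.0, 1.0]]
0.1
```

View pics/scene.png

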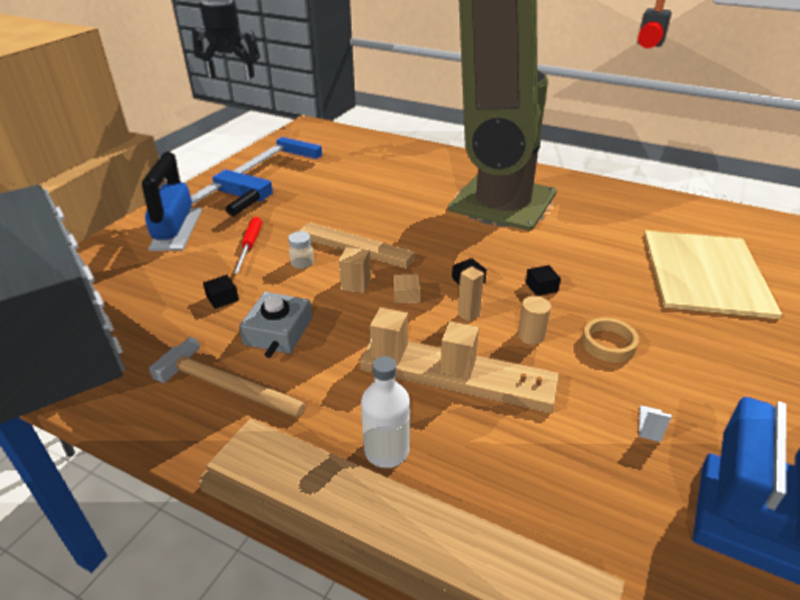

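View pics/top.png

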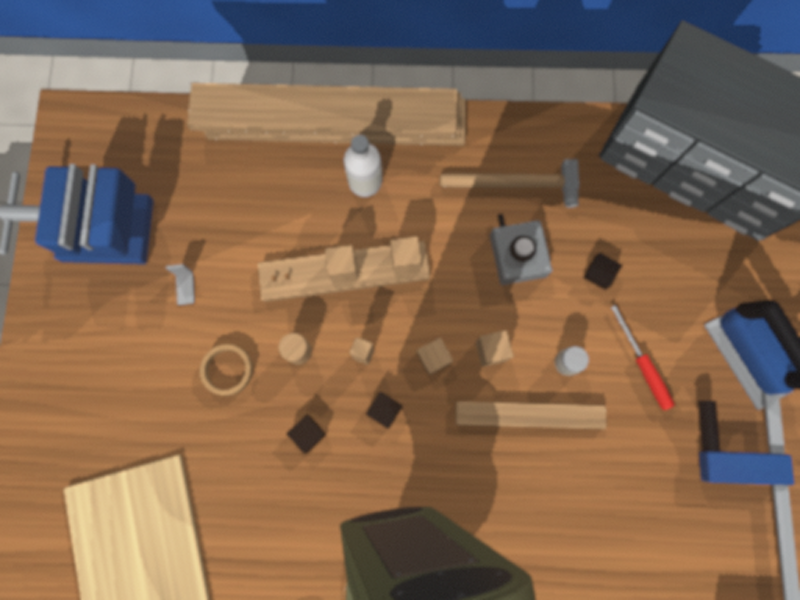

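The top view shows, left to right in the row of loose blocks: round (293,348), slim (361,350), short (435,356), match (496,348) and the jar (572,360). The empty pins are at (275,276) and (288,274), and the button is at (523,247). The scene view confirms the block at (353,270) is the tall square one. I'll enlarge the top view to get exact pixels.

```bash
cat > geo.py <<'E'
import numpy as np,cv2,pickle
def ray(c,u,v,T=None):
    K=np.array([[c["fx"],0,c["cx"]],[0,c["fy"],c["cy"]],[0,0,1]])
    x,y=cv2.undistortPoints(np.array([[[u,v]]],float),K,np.array([c["k1"],0,0,0]))[0,0]
    T=np.array(c["world_from_camera"]) if T is None else T
    return T[:3,3],T[:3,:3]@np.array([x,-y,-1])
def onz(c,u,v,z,T=None):
    o,d=ray(c,u,v,T); return o+d*(z-o[2])/d[2]
def proj(c,p):
    T=np.linalg.inv(c["world_from_camera"]); q=T[:3,:3]@p+T[:3,3]
    x,y=q[0]/-q[2],-q[1]/-q[2]; s=1+c["k1"]*(x*x+y*y)
    return c["fx"]*x*s+c["cx"],c["fy"]*y*s+c["cy"]
E
python3 - <<'E'
import cv2,pickle
c=pickle.load(open("top.pkl","rb"))["color"][:,:,::-1]
cv2.imwrite("pics/topc.png",cv2.resize(c[130:270,160:360],None,fx=4,fy=4,interpolation=cv2.INTER_CUBIC))
c=pickle.load(open("scene.pkl","rb"))["color"][:,:,::-1]
cv2.imwrite("pics/scc.png",cv2.resize(c[130:270,150:350],None,fx=4,fy=4,interpolation=cv2.INTER_CUBIC))
E
```

```text
(no output)
```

View pics/topc.png

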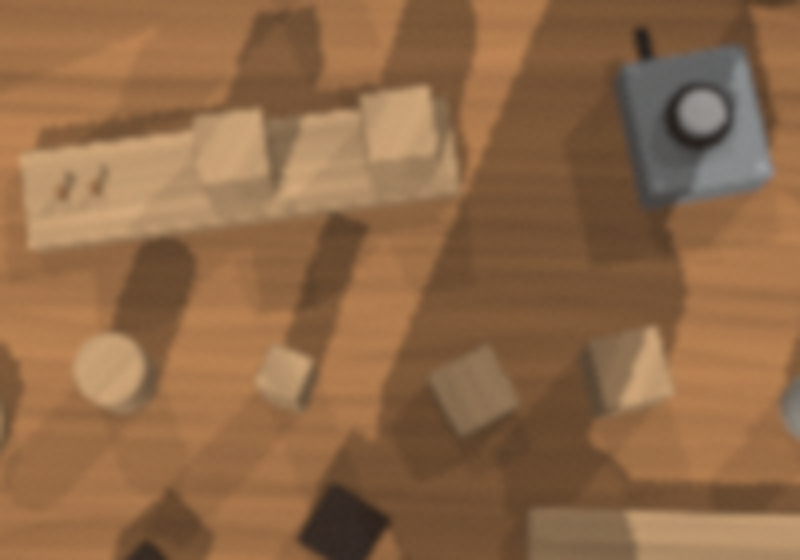

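View pics/scc.png

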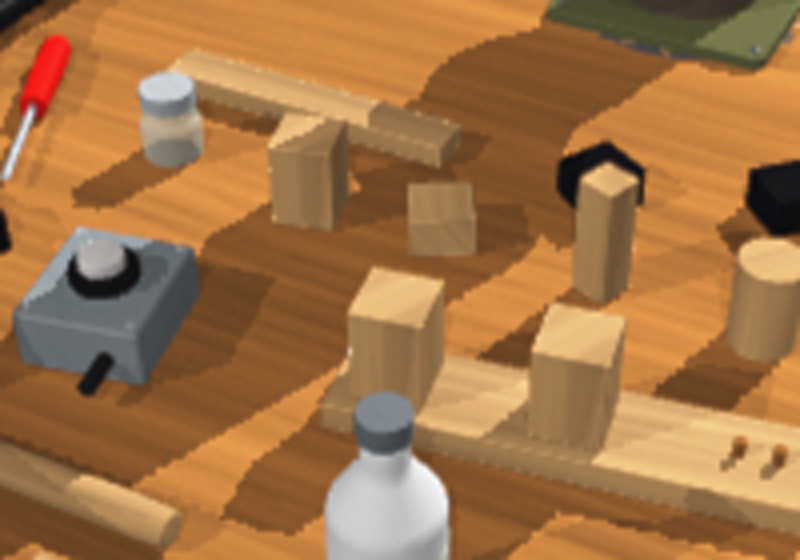

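The top crop shows the match top centre at about (631,364), the pin bases near (62,196) and (94,190), and the button at (702,110). In the scene crop the match top centre is about (311,136), the pin bases (735,458) and (776,466), and the button (102,253). I'll cast rays and check the two views against each other.

```bash
python3 - <<'E'
from geo import *
t=pickle.load(open("top.pkl","rb"));s=pickle.load(open("scene.pkl","rb"))
T=lambda u,v,z:onz(t,160+u/4,130+v/4,z); S=lambda u,v,z:onz(s,150+u/4,130+v/4,z)
for n,a,b,z in[("match",(631,364),(311,136),.07),("pinL",(62,196),(735,458),.022),("pinR",(94,190),(776,466),.022),("btn",(702,110),(102,253),.067),("fixR",(400,122),(397,297),.092),("fixL",(230,147),(577,335),.092),("short",(474,390),(440,195),.034),("slim",(285,377),(608,180),.095),("round",(110,370),(770,260),.07),("slatc1",(22,155),(0,0),.022),("slatc2",(30,250),(0,0),.022)]:
    print(n,T(*a,z).round(3),S(*b,z).round(3))
E
```

```text
match [ 0.45 -0.14  0.07] [ 0.453 -0.135  0.07 ]
pinL [0.566 0.258 0.022] [0.578 0.233 0.022]
pinR [0.571 0.236 0.022] [0.573 0.257 0.022]
btn [ 0.629 -0.191  0.067] [ 0.631 -0.189  0.067]
fixR [0.607 0.018 0.092] [0.609 0.02  0.092]
fixL [0.587 0.132 0.092] [0.592 0.131 0.092]
short [ 0.434 -0.038  0.034] [ 0.431 -0.041  0.034]
slim [0.432 0.089 0.095] [0.44  0.09  0.095]
round [0.437 0.208 0.07 ] [0.443 0.207 0.07 ]
slatc1 [0.596 0.289 0.022] [ 0.329 -0.533  0.022]
slatc2 [0.526 0.278 0.022] [ 0.329 -0.533  0.022]
```

Both views agree within about 8 mm, and extrapolating the 115 mm spacing of the fixed blocks gives an empty place that fits. Next I'll go above the match with the gripper shut and take a wrist look there.

```bash
python3 - <<'E'
from station import arm, eyes
from geo import *
from scipy.spatial.transform import Rotation as R
arm.grip(0.0)
s=arm.sense(); print(s["orientation"],s["t"])
arm.move_linear([.168,-.628,.30],v=.2)
arm.move_linear([.40,-.138,.28],v=.2)
arm.sleep(.3)
s=arm.sense(); print(s["eef_pos"],s["orientation"],s["t"])
c=eyes.capture("wrist")
P=np.eye(4);P[:3,:3]=R.from_euler("xyz",s["orientation"],degrees=True).as_matrix();P[:3,3]=s["eef_pos"]
c["world_from_camera"]=P@np.array(c["tool_from_camera"]); pickle.dump(c,open("w.pkl","wb"))
im=c["color"][:,:,::-1].copy()
for p in([.4515,-.138,.07],[.63,-.19,.067],[.572,.2455,.022]):
    q=proj(c,np.array(p));print(q)
    if abs(q[0])<2000: cv2.drawMarker(im,tuple(int(round(x)) for x in q),(0,0,255))
cv2.imwrite("pics/w.png",cv2.resize(im,(800,600)))
E
```

```text
[ 1.79998425e+02 -5.29581765e-04  1.49435898e+01] 0.8667
[ 0.39996041 -0.13815079  0.27996832] [-1.79996979e+02  2.75845109e-03  1.49229030e+01] 4.4333
(np.float64(260.1072821282307), np.float64(128.45728436067833))
(np.float64(352.79701700969724), np.float64(-24.06723926201198))
(np.float64(-21.679716351854722), np.float64(-54.03376932739755))
```

View pics/w.png

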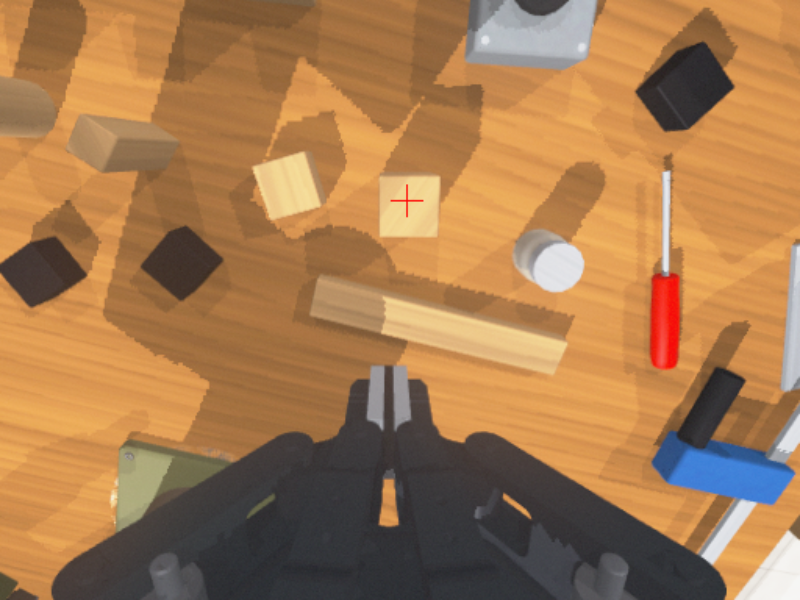

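The wrist view confirms the match: its square top is centred at (409,207) against the predicted (407,201), about 5 mm off, so I'll shift slightly. Next I'll point at it for two seconds, then move to above the empty place and look.

```bash
python3 - <<'E'
from station import arm, eyes
from geo import *
from scipy.spatial.transform import Rotation as R
x,y=.448,-.1385
arm.move_linear([x,y,.25],v=.15)
arm.move_linear([x,y,.115],v=.1)
arm.sleep(2.2); print(arm.sense()["eef_pos"])
arm.move_linear([x,y,.27],v=.15)
arm.move_linear([.51,.2455,.27],v=.2)
arm.sleep(.3)
s=arm.sense(); print(s["eef_pos"],s["orientation"],s["t"])
c=eyes.capture("wrist")
P=np.eye(4);P[:3,:3]=R.from_euler("xyz",s["orientation"],degrees=True).as_matrix();P[:3,3]=s["eef_pos"]
c["world_from_camera"]=P@np.array(c["tool_from_camera"]); pickle.dump(c,open("w.pkl","wb"))
im=c["color"][:,:,::-1].copy()
q=proj(c,np.array([.572,.2455,.022]));print(q)
cv2.drawMarker(im,tuple(int(round(x)) for x in q),(0,0,255),0,10)
cv2.imwrite("pics/w2.png",cv2.resize(im,(800,600)))
E
```

```text
[ 0.44800106 -0.13851715  0.11498189]
[0.51004809 0.245219   0.27007209] [ 1.79998019e+02 -6.88282735e-03  1.49172808e+01] 12.2833
(np.float64(260.965213043349), np.float64(117.86436185648725))
```

View pics/w2.png

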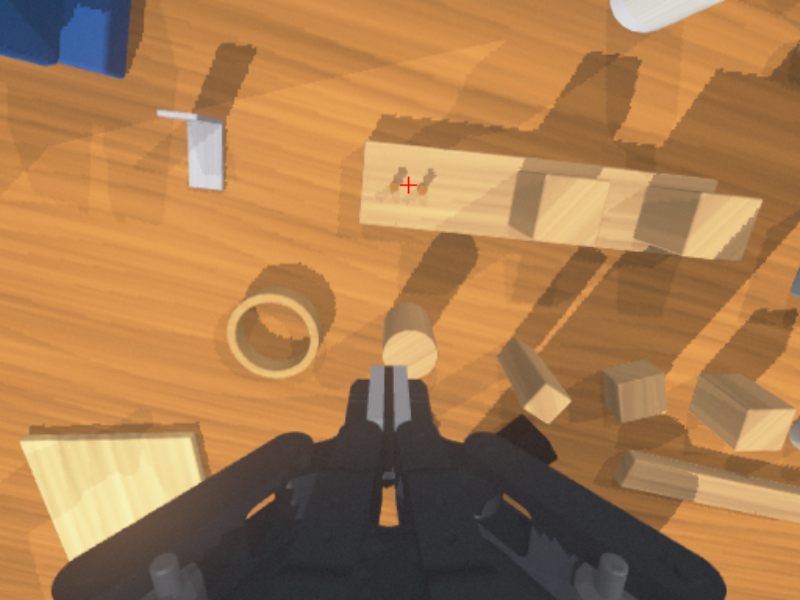

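The marker at (408,185) falls midway between the pins at (393,186) and (424,189), so the target is good. Next is the second pointing, then the button.

```bash
python3 - <<'E'
from station import arm, eyes
x,y=.571,.2455
arm.move_linear([x,y,.25],v=.15)
arm.move_linear([x,y,.085],v=.1)
arm.sleep(2.2); print(arm.sense()["eef_pos"])
arm.move_linear([x,y,.27],v=.15)
arm.move_linear([.63,-.19,.25],v=.2)
arm.move_linear([.63,-.19,.11],v=.1)
arm.sleep(.3)
print(arm.sense()["ft_force"])
print(arm.move_linear([.63,-.19,.074],v=.02,until_force=12))
s=arm.sense();print(s["eef_pos"],s["ft_force"])
arm.sleep(.3)
s=arm.sense();print(s["eef_pos"],s["ft_force"],s["t"])
E
```

```text
[0.57100174 0.24549466 0.08499049]
[ 0.71916769 -0.46486025  1.10524101]
True
[ 0.62996302 -0.18999695  0.07994309] [-0.3336115   1.08501348  3.87758222]
[ 0.62995856 -0.18997694  0.07975033] [-0.96547652 -0.05821855  5.63572696] 24.1917
```

The force rose past 12 N at 6 mm of travel, which suggests the stop was reached. I'll press slightly further to be sure, then draw clear and check.

```bash
python3 - <<'E'
from station import arm, eyes
import cv2
print(arm.move_linear([.63,-.19,.0775],v=.01,until_force=20))
arm.sleep(.3); s=arm.sense();print(s["eef_pos"],s["ft_force"])
arm.move_linear([.63,-.19,.25],v=.1); arm.sleep(1)
s=arm.sense();print(s["eef_pos"],s["ft_force"],s["t"])
c=eyes.capture("scene")["color"]
cv2.imwrite("pics/end.png",cv2.resize(c[:,:,::-1],(800,600)))
E
```

```text
False
[ 0.63008439 -0.19004211  0.07963424] [-5.88722135  1.77947599 12.07632543]
[ 0.63000274 -0.19000391  0.25000074] [-0.04783503  0.00161502  0.39439997] 27.6583
```

View pics/end.png

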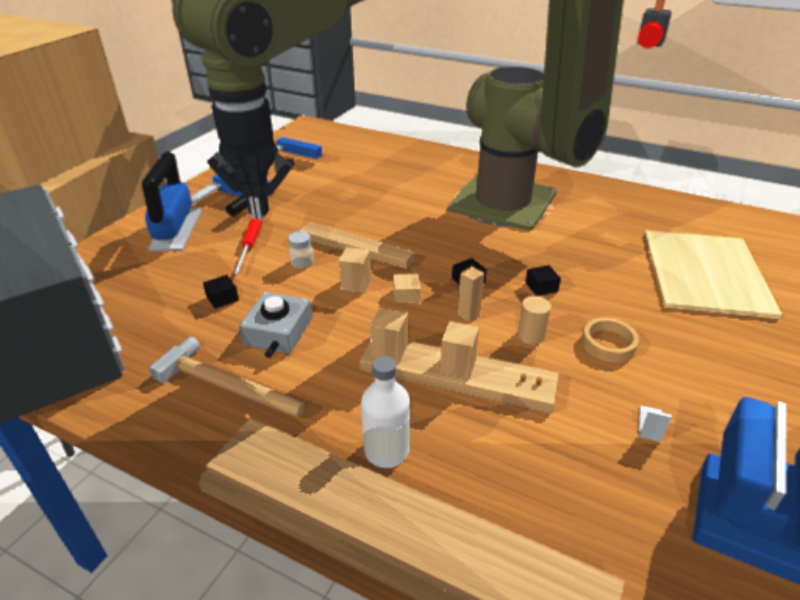

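The button stopped hard at 12 N, so it was fully down. It is back up at (275,303), nothing else has moved, and the arm is clear.

```bash
python3 -c "
from station import arm
print(arm.close_job())"
```

```text
the job is handed in; nothing more can be done
None
```

The job is handed in: I pointed at the matching block and then at the empty place for 2.2 s each, pressed the button to its stop and drew clear; the last picture showed the button back up and nothing moved, but no verdict was returned.

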